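# Stir the olives, then snap the lid onto the jar

### The job

Take the wooden stick out of its stand and stir the olives in the clear jar with it for at least three full turns, sweeping out towards the jar's wall so that every olive gets moved, then stand the stick back in its stand and let go of it. Then set the white lid by its knob on the jar's mouth and press it straight down until it clicks over the catches, and keep on pressing past the click until it is fully home on its seal; finish while still holding it pressed down firmly (at least about 1 kg of push), without letting go. Keep all olives in the jar and leave the other things on the counter where they are.

Things in the scene. Friction and masses are not known exactly. Their poses are not given: they have to be found in the camera images.
- jar: clear plastic jar fixed to the counter by a flat steel base 120 mm across, 8 mm thick; jar 100 mm across outside, 92 mm inside up to z = 72 mm, above that a neck 88 mm outside, 78 mm inside; rim 100 mm above the counter. Origin under its centre on the counter, z up. The lid fits it at any turn
- jar_mouth (a point): centre of the jar's rim, 100 mm above the counter. Four rounded steel catches stand out 4 mm from the neck, 5.5 mm below the rim, and spring inwards; a black rubber seal ring stands 2.5 mm above the rim and yields 2.5 mm (about 10 N) before the lid sits hard on the rim
- jar_floor (a point): centre of the jar's inner floor, 13 mm above the counter
- olive0: green olive, a loose ball 24 mm across lying on the jar's floor with six others; origin at its centre
- olive1: green olive, a loose ball 24 mm across lying on the jar's floor with six others; origin at its centre
- olive2: green olive, a loose ball 24 mm across lying on the jar's floor with six others; origin at its centre
- olive3: green olive, a loose ball 24 mm across lying on the jar's floor with six others; origin at its centre
- olive4: green olive, a loose ball 24 mm across lying on the jar's floor with six others; origin at its centre
- olive5: green olive, a loose ball 24 mm across lying on the jar's floor with six others; origin at its centre
- olive6: green olive, a loose ball 24 mm across lying on the jar's floor with six others; origin at its centre
- stick: wooden stirring stick, 200 mm long, standing upright in its stand (it may lean up to 5 degrees): round shaft 12 mm across with a rounded tip, and a round handle 20 mm across over its top 60 mm (140 to 200 mm from the tip). Origin at the tip (lower end), z along the stick towards the handle. Mass about 40 g
- stand: wooden block 60 x 60 x 60 mm fixed to the counter, with one upright round hole in the middle of its top, 16 mm across, 54 mm deep, its mouth widened by a 5 mm chamfer. Origin under its centre
- stand_hole (a point): centre of the mouth of the stand's hole, 60 mm above the counter; the stick's tip rests 54 mm below it
- lid: white plastic snap lid lying right way up on the counter, 107 mm across: a rolled rim 18 mm deep under a flat plate whose top is 22 mm above the origin, and a knob on the plate. Origin under its centre at the rim's lower edge, z up. The opening is 91 mm across with a rounded edge, 1.5 mm clear of the neck all round. Mass about 0.12 kg
- lid_knob (a point): point on the lid's axis in its knob (round, 26 mm across, from 22 to 54 mm above the lid's origin), 45 mm above the lid's origin. On the jar, the lid's origin is about 96 mm above the counter when it first rests on the catches, 90 mm as it clicks over them (push peaks at 8 to 14 N, then drops), 84.5 mm when it meets the seal, 82 mm fully home (the seal lifts it again if not pressed)
- spice_jar: small closed amber glass spice jar, 48 mm across, 70 mm tall; origin under its centre. Leave alone
- tasting_bowl: empty white china tasting bowl, 90 mm across, 35 mm tall; origin under its centre. Leave alone
- scoop: steel spoon lying flat, 170 mm long along its x axis; origin under its middle. Leave alone
- tub: closed white plastic deli tub, 80 mm across, 46 mm tall; origin under its centre. Leave alone
- steel_cup: empty steel cup, 64 mm across, 65 mm tall; origin under its centre. Leave alone
Mind the look-alikes: they are no part of the job. There is more than one size of the stand; the one meant has the size given above.

How it is judged:
On the way, in this order (a step that is already met when the one before it is completed fails the run):
1. the stick's tip is low in the jar, on one side (10 mm past the middle) (horizontal distance between stick and jar below 0.046 m and z of stick in the frame of jar below 0.045 m and x of stick in the frame of jar above 0.01 m), for 0.02 s.
2. the tip has swept to the opposite side (horizontal distance between stick and jar below 0.046 m and z of stick in the frame of jar below 0.045 m and x of stick in the frame of jar below -0.01 m), for 0.02 s.
3. back on the first side (all of step 1), for 0.02 s.
4. on the opposite side again (all of step 2), for 0.02 s.
5. back on the first side once more, and every olive is at least 6 mm from where it began (all of step 3 and distance of each of olive0, olive1, olive2, olive3, olive4, olive5, olive6 from where it was at the start of the episode above 0.006 m), for 0.02 s.
6. the stick stands in its stand again, let go, with all olives in the jar (horizontal distance between stick and stand_hole below 0.01 m and z of stick in the frame of stand below 0.025 m and angle between stick's own z axis and vertical below 0.15 rad and horizontal distance between each of olive0, olive1, olive2, olive3, olive4, olive5, olive6 and jar below 0.046 m and z of each of olive0, olive1, olive2, olive3, olive4, olive5, olive6 in the frame of jar below 0.075 m and contact force between the fingers and stick below 0.1 N), for 0.1 s.
7. the lid is clicked over the catches, pushed by the fingers (horizontal distance between lid and jar below 0.004 m and angle between the z axis of lid and the z axis of jar, either way round below 0.04 rad and angle between lid's own z axis and vertical below 0.1 rad and z of lid in the frame of jar below 0.088 m and contact force between the fingers and lid above 1 N), for 0.02 s.
At the end, for the whole second after the job is handed in: The lid is on the jar: within 4 mm of centre, level, within 1.2 mm of fully home, still pressed by the fingers with over 8 N on the jar all through the last second; the stick stands in its stand (within 0.15 rad of upright, tip 35 mm or more down the hole); all seven olives are in the jar (horizontal distance between lid and jar below 0.004 m and angle between the z axis of lid and the z axis of jar, either way round below 0.04 rad and angle between lid's own z axis and vertical below 0.1 rad and z of lid in the frame of jar below 0.0832 m and contact force between lid and jar above 8 N and contact force between the fingers and lid above 3 N and linear speed of lid below 0.02 m/s and horizontal distance between stick and stand_hole below 0.01 m and z of stick in the frame of stand below 0.025 m and angle between stick's own z axis and vertical below 0.15 rad and horizontal distance between each of olive0, olive1, olive2, olive3, olive4, olive5, olive6 and jar below 0.046 m and z of each of olive0, olive1, olive2, olive3, olive4, olive5, olive6 in the frame of jar below 0.075 m); the arm keeps its last pose, push and grip.
It fails at once if the spice jar is moved more than 30 mm (distance of spice_jar from where it was at the start of the episode above 0.03 m).
It fails at once if the tasting bowl is moved more than 30 mm (distance of tasting_bowl from where it was at the start of the episode above 0.03 m).
It fails at once if the scoop is moved more than 30 mm (distance of scoop from where it was at the start of the episode above 0.03 m).
It fails at once if the tub is moved more than 30 mm (distance of tub from where it was at the start of the episode above 0.03 m).
It fails at once if the steel cup is moved more than 30 mm (distance of steel_cup from where it was at the start of the episode above 0.03 m).
It also fails if it takes over 72 s, if anything falls off the work surface, if the arm or the gripper's body presses on something with over 40 N, if the wrist force passes 120 N, or if a joint passes its speed limit or range.

### The arm

A 6-joint arm with a two-finger parallel gripper is mounted at the origin on the work surface. World frame = base frame: x ahead of the robot, y to its left, z up, the work surface at z = 0. Lengths are in m, angles in rad, forces in N, time in s.
With the tool pointing down it reaches from about 0.3 to 0.775 m from the base axis. Payload 14.6 kg.
Tool frame: the origin (TCP) lies on the centre line of the jaws, within the pads' length; the fingertips stand 11 mm ahead of it and the grasp point (between the pads) lies 8 mm behind it; y points along the fingers, x is the direction in which the jaws open and shut, and the axes are right-handed (so a half turn about y gives the same grasp; the last joint's range is limited). The gripper opens to 94 mm and grips with 3 to 60 N. Pads are 16 mm wide; open, the fingers measure 119 mm over their backs; the gripper's body (75 mm by 177 mm) begins 78 mm behind the grasp point.
Start: joints at [-1.288, 0.3, 1.521, -0, 1.321, -0.067], TCP at [0.188, -0.517, 0.216] pointing down, gripper open.
Joint ranges: [-3.03, 3.03], [-0.79, 2.21], [0.23, 2.52], [-1.04, 4.18], [0, 3.07], [-2.55, 2.55]. Speed limits (rad/s): [2.22, 2.22, 2.57, 3.14, 3.14, 3.14].

### API

Orientations are given as [roll, pitch, yaw] about the fixed x, y, z axes, in that order (R = Rz(yaw) Ry(pitch) Rx(roll)).
In Python, from station import ctrl, imaging gives the robot as it stands. The module is installed in compiled form; this text tells all that it offers.
- The arm moves only by the tool apply_moves, never from a script. Its argument "deltas" is a list of rows, each an object with "dp": the shift along the tool's x, y, z in m, a list of three; "roll": the turn about the tool's y in rad; "grip": the closure, from -1 (fully open) to 1 (shut). In form: [{"dp": [tx, ty, tz], "roll": roll, "grip": grip}, ...]. A call has 1 to 10 rows; each row shifts and turns the commanded pose from where the row before left it, along the tool's axes as they then stand; what a row does not reach is not made up. A row lasts 1/8 s, in which the tool goes at most 62.5 mm and 10.7 degrees, less where a joint would pass 70% of its speed; a pose out of reach is approached as far as the arm can. A call with a gripper value outside its range is refused whole. The fingers move at their own pace and stop on an object; "newtons" is the grip in N (left out, the last holds). Time passes only in rows, so rows that do not move let the fingers close. It gives the time, the measured TCP pose, the force and the opening at its end, in the units of the state.
- ctrl.get_obs(): the state, without advancing time (a new reading comes with each control period).
- imaging.camera(name): name is "scene" or "side" or "wrist"; returns the picture (400x640x3 uint8, blue, green, red); there is no depth.
- imaging.camera_info(name): a dict with "K" (3x3 intrinsics, pixels), "world_from_camera" (4x4, takes a point from camera to world coordinates). Camera axes: x right, y down, z forward; pixel columns grow to the right and rows downward; lengths in m; the calibration is good to about 2 mm. A picture is of the moment at which its call begins: read the wrist's pose just before it. camera_info takes no time and is no camera call; for the wrist camera it gives the pose at the moment of the call.
- ctrl.hand_in(): hands the job in, once; it reports no verdict.
The state is a dict: "time_s": time; "qpos": joint angles; "joint_vel": joint speeds; "tau": joint torques, N m; "ee_pos": TCP position; "eef_rot": TCP orientation; "force": force on the tool from outside, world axes, zero at the start; "moment": the same for the moment, N m; "grip_width": finger opening in m.
Only numpy, scipy, OpenCV 4.12 (cv2) and the standard library are available. Lean on these libraries where they do the work, as an engineer would, in place of code of your own. Each camera call takes 0.05 s, during which the arm holds its last target. There are 200 camera calls.

## Working session

There is one attempt and no reset: what is moved stays moved. The work goes in short steps, Python scripts to look and compute and a tool call to move; the robot and the scene stay as the last step left them, time stands still between calls to the robot, and variables do not carry over. Pictures are saved under pics/ and viewed, about 8 in all and at most 12, crops included, and the job is handed in when it is done.

Besides the shell and the picture viewer there is one more tool, called after "Request:" as name([rows], argument=value, ...), one row to a line, values as JSON. apply_moves: Moves the arm, as the interface text tells. Its arguments: {"type":"object","properties":{"deltas":{"type":"array"},"newtons":{"type":"number"}},"required":["deltas"]}

```bash
mkdir -p pics; cat > h.py <<'E'
import numpy as np, cv2
from station import ctrl, imaging
def ray(info,u,v):
    K=np.array(info["K"]);T=np.array(info["world_from_camera"])
    d=T[:3,:3]@np.linalg.solve(K,[u,v,1.]);return T[:3,3],d
def onz(info,u,v,z):
    o,d=ray(info,u,v);return o+d*(z-o[2])/d[2]
def proj(info,p):
    K=np.array(info["K"]);T=np.linalg.inv(np.array(info["world_from_camera"]))
    q=K@(T[:3,:3]@np.array(p)+T[:3,3]);return q[:2]/q[2]
def tri(a,b):
    (o1,d1),(o2,d2)=a,b;A=np.stack([d1,-d2],1);t=np.linalg.lstsq(A,o2-o1,rcond=None)[0]
    p,q=o1+d1*t[0],o2+d2*t[1];return (p+q)/2,np.linalg.norm(p-q)
E
python3 - <<'E'
from h import *
for n in("scene","side"):
    im=imaging.camera(n);cv2.imwrite(f"pics/{n}0.png",im)
    i=imaging.camera_info(n);print(n,np.round(i["K"],1).tolist(),np.round(i["world_from_camera"],3).tolist())
o=ctrl.get_obs();print(o)
E
```

```text
scene [[444.4, 0.0, 318.7], [0.0, 444.4, 197.9], [0.0, 0.0, 1.0]] [[-0.671, 0.645, -0.367, 0.925], [0.742, 0.59, -0.319, 0.33], [0.01, -0.486, -0.874, 0.956], [0.0, 0.0, 0.0, 1.0]]
side [[390.6, 0.0, 317.1], [0.0, 390.6, 208.4], [0.0, 0.0, 1.0]] [[-0.995, -0.057, 0.079, 0.499], [-0.097, 0.593, -0.799, 0.698], [-0.001, -0.803, -0.596, 0.598], [0.0, 0.0, 0.0, 1.0]]
{'time_s': 0.1, 'qpos': array([-1.28759812e+00,  3.00437878e-01,  1.52149998e+00, -6.15628157e-07,
        1.32072512e+00, -6.66305747e-02]), 'joint_vel': array([ 0.0009027 , -0.00125   , -0.0028915 , -0.00073424,  0.00019141,
       -0.00033656]), 'tau': array([-1.60648860e-04, -5.32641327e+01, -3.53287303e+01,  7.08532822e-02,
        2.34265690e-02, -5.53447967e-05]), 'ee_pos': array([ 0.18842402, -0.51647896,  0.21593886]), 'eef_rot': array([-1.57072566e+00,  1.06798279e-03, -1.22096736e+00]), 'force': array([ 0.34851568, -0.25242278,  0.51372739]), 'moment': array([-0.045474  ,  0.02416555,  0.01379564]), 'grip_width': 0.09412157862987529}
```

View pics/scene0.png

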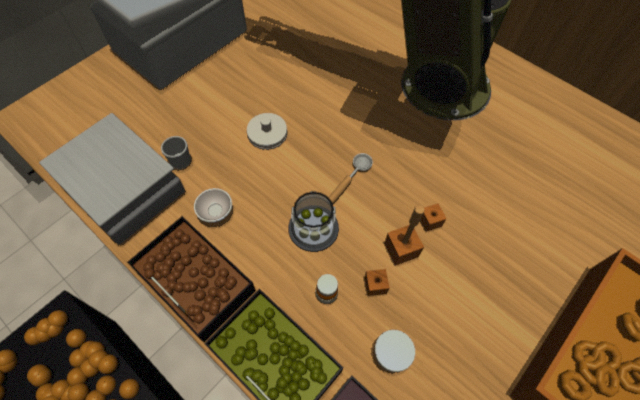

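View pics/side0.png

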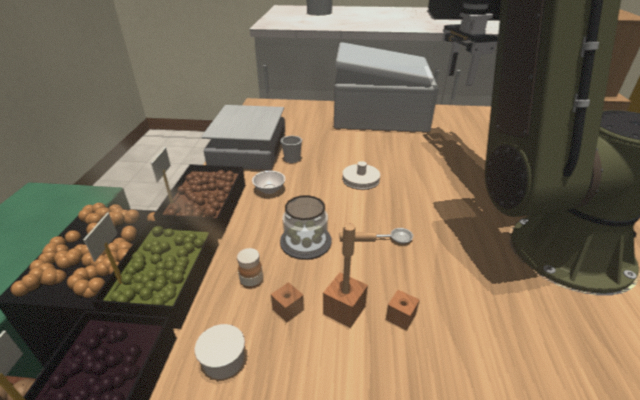

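```bash
python3 - <<'E'
from h import *
s=cv2.imread("pics/scene0.png");d=cv2.imread("pics/side0.png")
P=[(s,223,85),(s,270,172),(s,368,190),(d,317,125),(d,262,180),(d,304,222)]
t=[]
for im,x,y in P:
    c=cv2.resize(im[y:y+100,x:x+88],None,fx=3,fy=3,interpolation=cv2.INTER_CUBIC)
    for k in range(0,88,10): cv2.line(c,(k*3,0),(k*3,6 if k%50 else 14),(255,0,255),1)
    for k in range(0,100,10): cv2.line(c,(0,k*3),(6 if k%50 else 14,k*3),(255,0,255),1)
    t.append(c)
cv2.imwrite("pics/c1.png",np.vstack([np.hstack(t[:3]),np.hstack(t[3:])]))
# masks
def blobs(im,m,box,name,i,z):
    x0,y0,x1,y1=box;M=np.zeros_like(m);M[y0:y1,x0:x1]=m[y0:y1,x0:x1]
    for c in cv2.findContours(M,cv2.RETR_EXTERNAL,cv2.CHAIN_APPROX_NONE)[0]:
        if len(c)>20:
            e=cv2.fitEllipse(cv2.convexHull(c)) if len(cv2.convexHull(c))>4 else None
            print(name,cv2.boundingRect(c),np.round(e[0],1),np.round(e[1],1),np.round(onz(i,*e[0],z),4))
for im,n,lb in((s,"scene",(240,105,295,155)),(d,"side",(335,155,390,195))):
    i=imaging.camera_info(n);h=cv2.cvtColor(im,cv2.COLOR_BGR2HSV)
    w=((h[...,1]<60)&(h[...,2]>90)).astype(np.uint8)*255
    blobs(im,w,lb,n+" lid",i,.012)
    b=((h[...,1]<90)).astype(np.uint8)*255
    jb=(280,185,345,255) if n=="scene" else (272,190,340,262)
    blobs(im,b,jb,n+" jar",i,.05)
E
```

```text
scene lid (247, 114, 40, 32) [266.5 129.3] [31.9 40. ] [ 0.4677 -0.2574  0.012 ]
scene jar (289, 192, 50, 60) [313.1 222.2] [50.8 59.1] [0.6    0.0314 0.05  ]
side lid (343, 162, 37, 27) [360.8 175.6] [27.1 37.8] [ 0.4679 -0.2556  0.012 ]
side jar (280, 196, 52, 63) [305.1 228. ] [56.  65.2] [0.5906 0.0375 0.05  ]
```

View pics/c1.png

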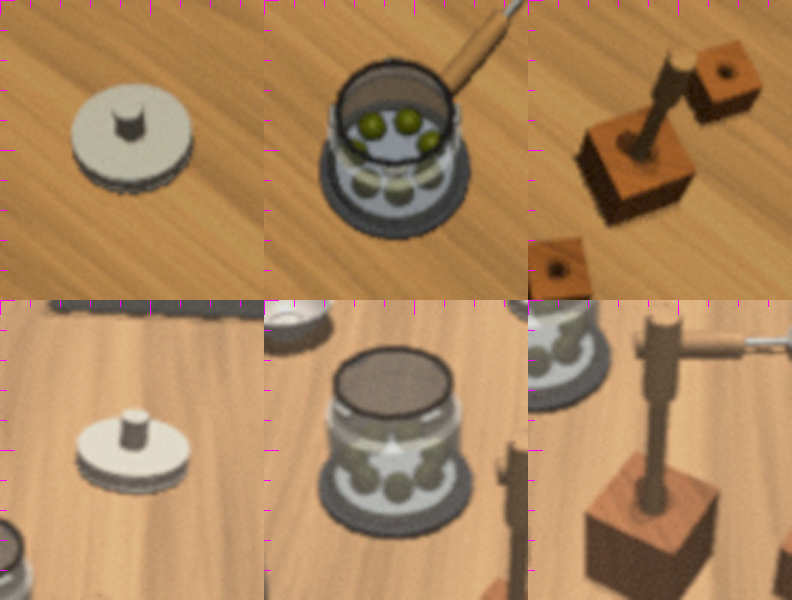

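```bash
python3 - <<'E'
from h import *
a=imaging.camera_info("scene");b=imaging.camera_info("side")
for n,p,q,z in(("rim",(313.3,209),(304.7,207),.1025),("sticktop",(418.7,209),(349,228.3),.206),("standtop",(404.7,239.7),(345.3,289.7),.06),("lidtop",(266.5,128.3),(361.1,174),.020)):
    P,e=tri(ray(a,*p),ray(b,*q));print(n,P.round(4),round(e,4),onz(a,*p,z).round(4),onz(b,*q,z).round(4))
# check: project stand corners & stick/shaft centre guess
for n,im in(("scene",a),("side",b)):
    d=cv2.imread(f"pics/{n}0.png").astype(float)
s=cv2.imread("pics/scene0.png");h=cv2.cvtColor(s,cv2.COLOR_BGR2HSV)
print(s[235,397],s[248,411],s[215,417],s[232,410],s[225,395])
d=cv2.imread("pics/side0.png");print(d[290,335],d[290,355],d[250,347],d[300,336],d[270,330])
E
```

```text
rim [0.5926 0.0255 0.0981] 0.0015 [0.5951 0.0276 0.1025] [0.5913 0.0307 0.1025]
sticktop [0.4955 0.2118 0.1995] 0.0001 [0.4992 0.2128 0.206 ] [0.4955 0.2196 0.206 ]
standtop [0.4957 0.2111 0.0535] 0.001 [0.4993 0.2122 0.06  ] [0.4954 0.2165 0.06  ]
lidtop [ 0.4675 -0.2571  0.0165] 0.0 [ 0.4692 -0.2549  0.02  ] [ 0.4676 -0.2513  0.02  ]
[ 36  78 134] [ 41  92 154] [16 38 55] [22 38 51] [ 67 119 164]
[ 86 127 183] [ 82 121 179] [ 64  82 102] [47 68 99] [122 169 215]
```

Request:
apply_moves([
  {"dp": [0, -0.045, 0], "roll": 0.175, "grip": -1},
  {"dp": [0, -0.045, 0], "roll": 0.175, "grip": -1},
  {"dp": [-0.052, 0, 0.022], "roll": 0, "grip": -1},
  {"dp": [-0.052, 0, 0.022], "roll": 0, "grip": -1},
  {"dp": [-0.052, 0, 0.022], "roll": 0, "grip": -1},
  {"dp": [-0.052, 0, 0.022], "roll": 0, "grip": -1},
  {"dp": [-0.052, 0, 0.022], "roll": 0, "grip": -1},
  {"dp": [-0.052, 0, 0.022], "roll": 0, "grip": -1},
  {"dp": [-0.052, 0, 0.022], "roll": 0, "grip": -1},
  {"dp": [-0.052, 0, 0.022], "roll": 0, "grip": -1},
])

```text
time_s: 1.35
ee_pos: [0.3648, -0.0989, 0.3064]
eef_rot: [-1.571, -0.0, -1.571]
force: [1.0, -1.4, -0.3]
grip_width: 0.0942
```

Request:
apply_moves([
  {"dp": [-0.052, 0, 0.022], "roll": 0, "grip": -1},
  {"dp": [-0.052, 0, 0.022], "roll": 0, "grip": -1},
  {"dp": [-0.052, 0, 0.022], "roll": 0, "grip": -1},
  {"dp": [-0.052, 0, 0.022], "roll": 0, "grip": -1},
  {"dp": [-0.052, 0, 0.022], "roll": 0, "grip": -1},
  {"dp": [-0.053, 0, 0.022], "roll": 0, "grip": -1},
  {"dp": [0, 0, 0], "roll": 0, "grip": -1},
])

```text
time_s: 2.22
ee_pos: [0.4968, 0.2149, 0.3049]
eef_rot: [-1.573, -0.001, -1.568]
force: [-0.3, -0.5, -0.4]
grip_width: 0.094
```

```bash
python3 - <<'E'
from h import *
i=imaging.camera_info("wrist");o=ctrl.get_obs();im=imaging.camera("wrist");cv2.imwrite("pics/w1.png",im)
print(o["ee_pos"],o["eef_rot"],np.round(i["world_from_camera"],3).tolist(),np.round(i["K"],1).tolist())
for p in [(.497,.215,.206),(.497,.215,.06),(*o["ee_pos"],),(.593,.029,.1025)]: print(p,proj(i,p))
E
```

```text
[0.49683119 0.21486358 0.30485974] [-1.57327984e+00 -6.07485362e-04 -1.56769396e+00] [[0.002, -0.968, -0.251, 0.569], [-1.0, -0.002, -0.002, 0.216], [0.001, 0.251, -0.968, 0.473], [0.0, 0.0, 0.0, 1.0]] [[318.3, 0.0, 318.6], [0.0, 318.3, 199.7], [0.0, 0.0, 1.0]]
(0.497, 0.215, 0.206) [319.0366637  202.73140025]
(0.497, 0.215, 0.06) [318.75948008 173.82243581]
(np.float64(0.4968311935612383), np.float64(0.21486357776329337), np.float64(0.30485973812344225)) [319.70850644 248.18052157]
(0.593, 0.029, 0.1025) [486.57716478  95.24427526]
```

View pics/w1.png

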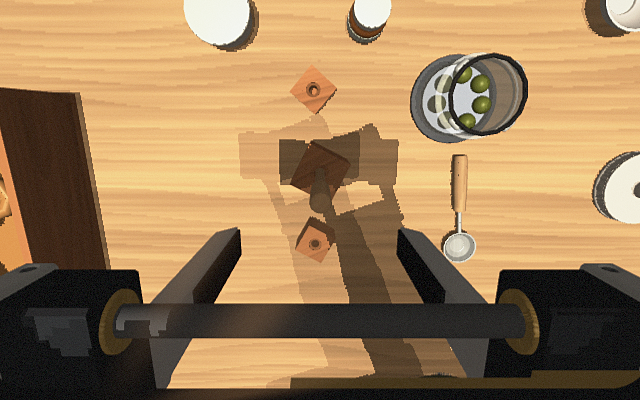

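```bash
python3 - <<'E'
from h import *
im=cv2.imread("pics/w1.png")
def crop(x,y):
    c=im[y:y+100,x:x+130].astype(float);c=np.clip(255*(c/255)**.55,0,255).astype(np.uint8)
    c=cv2.resize(c,None,fx=5,fy=5,interpolation=cv2.INTER_CUBIC)[:, :400*2]
    for k in range(0,130,10): cv2.line(c,(k*5,0),(k*5,8 if k%50 else 20),(255,0,255),1)
    for k in range(0,100,10): cv2.line(c,(0,k*5),(8 if k%50 else 20,k*5),(255,0,255),1)
    return c
a=crop(270,130)[:,:500-100];b=crop(407,48)[:,:640]
cv2.imwrite("pics/c2.png",np.hstack([a,cv2.resize(b,None,fx=.62,fy=1)]) [:, :800])
i=imaging.camera_info("wrist")
h=cv2.cvtColor(im,cv2.COLOR_BGR2HSV)
m=((h[...,2]<75)&(h[...,1]<120)).astype(np.uint8)*255
M=np.zeros_like(m);M[50:140,448:532]=m[50:140,448:532]
c=max(cv2.findContours(M,cv2.RETR_EXTERNAL,cv2.CHAIN_APPROX_NONE)[0],key=len)
e=cv2.fitEllipse(cv2.convexHull(c));print("rim",e,cv2.boundingRect(c),onz(i,*e[0],.1025).round(4))
for uv,z in(((489.5,94),.1025),((320,169),.06),((320,201),.206)):print(uv,onz(i,*uv,z).round(4))
E
```

```text
rim ((487.51263427734375, 94.18551635742188), (75.24739074707031, 86.69074249267578), 38.752220153808594) (448, 53, 80, 83) [0.5937 0.0261 0.1025]
(489.5, 94) [0.5939 0.0239 0.1025]
(320, 169) [0.5031 0.2117 0.06  ]
(320, 201) [0.4982 0.2125 0.206 ]
```

View pics/c2.png

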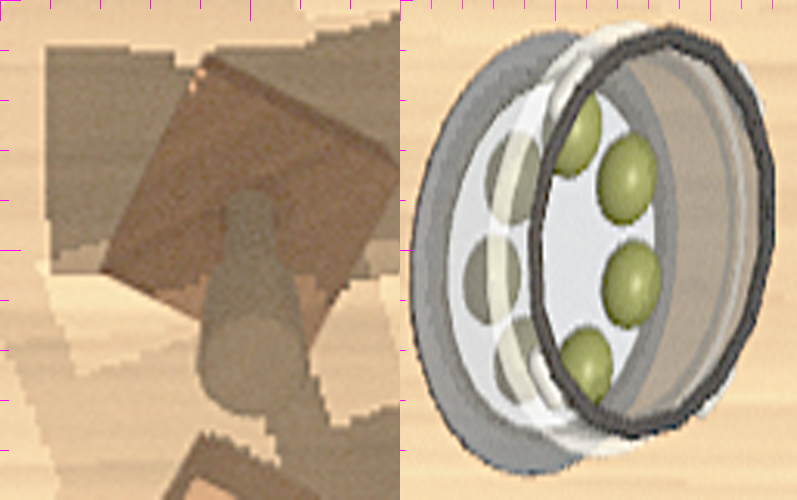

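Request:
apply_moves([
  {"dp": [0, 0.044, 0], "roll": 0, "grip": -1},
  {"dp": [0, 0.044, 0], "roll": 0, "grip": -1},
  {"dp": [0, 0.044, 0], "roll": 0, "grip": -1},
  {"dp": [0, 0, 0], "roll": 0, "grip": 1},
  {"dp": [0, 0, 0], "roll": 0, "grip": 1},
  {"dp": [0, 0, 0], "roll": 0, "grip": 1},
  {"dp": [0, 0, 0], "roll": 0, "grip": 1},
  {"dp": [0, 0, 0], "roll": 0, "grip": 1},
], newtons=35)

```text
time_s: 3.28
ee_pos: [0.4967, 0.2123, 0.1749]
eef_rot: [-1.57, 0.0, -1.571]
force: [0.4, 0.7, -0.3]
grip_width: 0.0478
```

Request:
apply_moves([
  {"dp": [0, 0, 0], "roll": 0, "grip": 1},
  {"dp": [0, 0, 0], "roll": 0, "grip": 1},
  {"dp": [0, 0, 0], "roll": 0, "grip": 1},
  {"dp": [0, 0, 0], "roll": 0, "grip": 1},
])

```text
time_s: 3.78
ee_pos: [0.4966, 0.2122, 0.1744]
eef_rot: [-1.571, -0.0, -1.571]
force: [0.7, -0.1, 0.7]
grip_width: 0.0194
```

Request:
apply_moves([
  {"dp": [0, -0.015, 0], "roll": 0, "grip": 1},
  {"dp": [0, -0.025, 0], "roll": 0, "grip": 1},
  {"dp": [0, -0.04, 0], "roll": 0, "grip": 1},
  {"dp": [0, -0.046, 0], "roll": 0, "grip": 1},
  {"dp": [0.037, 0, 0.019], "roll": 0, "grip": 1},
  {"dp": [0.037, 0, 0.019], "roll": 0, "grip": 1},
  {"dp": [0.037, 0, 0.02], "roll": 0, "grip": 1},
  {"dp": [0.037, 0, 0.02], "roll": 0, "grip": 1},
  {"dp": [0.037, 0, 0.019], "roll": 0, "grip": 1},
  {"dp": [0, 0, 0], "roll": 0, "grip": 1},
])

```text
time_s: 5.03
ee_pos: [0.5942, 0.025, 0.3009]
eef_rot: [-1.571, -0.0, -1.574]
force: [0.6, 0.3, -0.6]
grip_width: 0.0193
```

```bash
python3 - <<'E'
from h import *
t=[]
o=ctrl.get_obs();p=o["ee_pos"];print(p,o["force"])
for n,(x,y) in(("scene",(255,120)),("side",(250,100)),("wrist",(255,40))):
    i=imaging.camera_info(n);im=imaging.camera(n);cv2.imwrite(f"pics/{n}2.png",im)
    tip=p+[0,0,-.1684]
    if n!="wrist":
        print(n,"tip",proj(i,tip),"top",proj(i,p+[0,0,.0316]),"rim",proj(i,(.5935,.027,.1025)))
    c=im[y:y+150,x:x+130];c=cv2.resize(c,(266*2,300*2),interpolation=cv2.INTER_CUBIC)[:, :]
    t.append(cv2.resize(im[y:y+140,x:x+130],(390,420),interpolation=cv2.INTER_CUBIC))
cv2.imwrite("pics/c3.png",np.hstack(t[:2]))
E
```

```text
[0.59420076 0.02500331 0.3009115 ] [ 0.59579449  0.30471536 -0.58614976]
scene tip [312.67343352 201.41546098] top [312.47864024 145.63905004] rim [313.59335088 208.37967922]
side tip [303.35568833 193.85959354] top [300.87451537 102.20422701] rim [303.87538294 205.9346667 ]
```

View pics/c3.png

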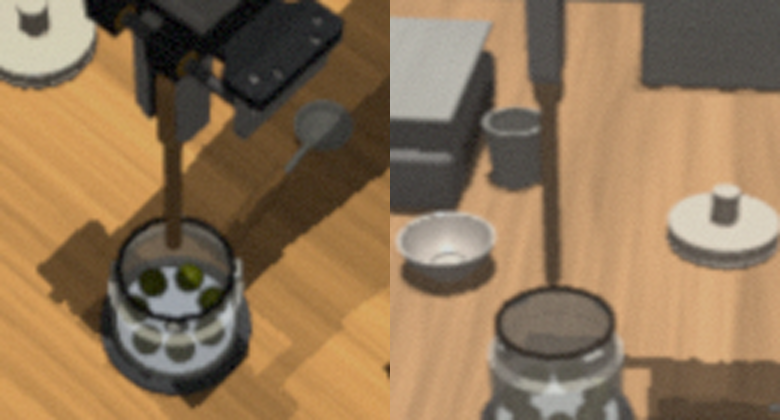

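```bash
python3 - <<'E'
import numpy as np
def rows(P):
    P=np.array([(0,0)]+[(r*np.cos(np.radians(t)),r*np.sin(np.radians(t))) for r,t in P]);d=np.diff(P,axis=0)
    print([[round(-b,4),0,round(a,4)] for a,b in d])
rows([(13,26),(20,26),(25,36),(27,54),(27,72),(27,90)])
rows([(27,90+36*k) for k in range(11)])
E
```

```text
[[np.float64(-5.6988), 0, np.float64(11.6843)], [np.float64(-3.0686), 0, np.float64(6.2916)], [np.float64(-5.9272), 0, np.float64(2.2495)], [np.float64(-7.1488), 0, np.float64(-4.3552)], [np.float64(-3.8351), 0, np.float64(-7.5267)], [np.float64(-1.3215), 0, np.float64(-8.3435)]]
[[np.float64(-27.0), 0, np.float64(0.0)], [np.float64(5.1565), 0, np.float64(-15.8702)], [np.float64(13.5), 0, np.float64(-9.8083)], [np.float64(16.6869), 0, np.float64(-0.0)], [np.float64(13.5), 0, np.float64(9.8083)], [np.float64(5.1565), 0, np.float64(15.8702)], [np.float64(-5.1565), 0, np.float64(15.8702)], [np.float64(-13.5), 0, np.float64(9.8083)], [np.float64(-16.6869), 0, np.float64(0.0)], [np.float64(-13.5), 0, np.float64(-9.8083)], [np.float64(-5.1565), 0, np.float64(-15.8702)]]
```

Request:
apply_moves([
  {"dp": [0, 0.04, 0], "roll": 0, "grip": 1},
  {"dp": [0, 0.04, 0], "roll": 0, "grip": 1},
  {"dp": [0, 0.02, 0], "roll": 0, "grip": 1},
  {"dp": [0, 0.011, 0], "roll": 0, "grip": 1},
  {"dp": [0, 0, 0], "roll": 0, "grip": 1},
])

```text
time_s: 5.8
ee_pos: [0.5935, 0.0278, 0.1897]
eef_rot: [-1.571, 0.0, -1.57]
force: [0.5, -0.0, -0.5]
grip_width: 0.0196
```

Request:
apply_moves([
  {"dp": [-0.0057, 0, 0.0117], "roll": 0, "grip": 1},
  {"dp": [-0.0031, 0, 0.0063], "roll": 0, "grip": 1},
  {"dp": [-0.0059, 0, 0.0022], "roll": 0, "grip": 1},
  {"dp": [-0.0071, 0, -0.0044], "roll": 0, "grip": 1},
  {"dp": [-0.0038, 0, -0.0075], "roll": 0, "grip": 1},
  {"dp": [-0.0013, 0, -0.0083], "roll": 0, "grip": 1},
])

```text
time_s: 6.55
ee_pos: [0.594, 0.0532, 0.1906]
eef_rot: [-1.568, -0.003, -1.571]
force: [1.0, -7.9, 2.1]
grip_width: 0.0199
```

```bash
python3 -c "
from h import *;o=ctrl.get_obs();print(o['force'],o['ee_pos'],o['moment'])"
```

```text
[ 0.99437245 -7.85150841  2.13203346] [0.59403989 0.05321617 0.19060192] [-2.41370043 -0.48633622 -0.02897075]
```

Request:
apply_moves([
  {"dp": [0.0068, 0, -0.0147], "roll": 0, "grip": 1},
  {"dp": [0.0125, 0, -0.0091], "roll": 0, "grip": 1},
  {"dp": [0.0155, 0, 0], "roll": 0, "grip": 1},
  {"dp": [0.0125, 0, 0.0091], "roll": 0, "grip": 1},
  {"dp": [0.0048, 0, 0.0147], "roll": 0, "grip": 1},
  {"dp": [-0.0048, 0, 0.0147], "roll": 0, "grip": 1},
  {"dp": [-0.0125, 0, 0.0091], "roll": 0, "grip": 1},
  {"dp": [-0.0155, 0, 0], "roll": 0, "grip": 1},
  {"dp": [-0.0125, 0, -0.0091], "roll": 0, "grip": 1},
  {"dp": [-0.0048, 0, -0.0147], "roll": 0, "grip": 1},
], newtons=55)

```text
time_s: 7.8
ee_pos: [0.5932, 0.0514, 0.1896]
eef_rot: [-1.57, -0.005, -1.57]
force: [3.0, -11.3, 1.7]
grip_width: 0.0196
```

```bash
python3 - <<'E'
from h import *
o=ctrl.get_obs();p=o["ee_pos"];print(p,o["force"])
t=[]
for n,(x,y) in(("scene",(255,120)),("side",(250,100))):
    i=imaging.camera_info(n);im=imaging.camera(n);cv2.imwrite(f"pics/{n}3.png",im)
    print(n,"handle base",proj(i,p+[0,0,-.0284]),"tip",proj(i,p-[0,0,.1684]))
    t.append(cv2.resize(im[y:y+160,x:x+130],(390,480),interpolation=cv2.INTER_CUBIC))
c=np.hstack(t);cv2.imwrite("pics/c4.png",np.clip(255*(c/255.)**.7,0,255).astype(np.uint8))
E
```

```text
[0.59322732 0.05135235 0.18955866] [  3.0347269  -11.31068651   1.65547904]
scene handle base [322.51049183 202.02717272] tip [321.44080292 230.96763223]
side handle base [301.87577574 189.50140631] tip [303.42589885 241.92818291]
```

View pics/c4.png

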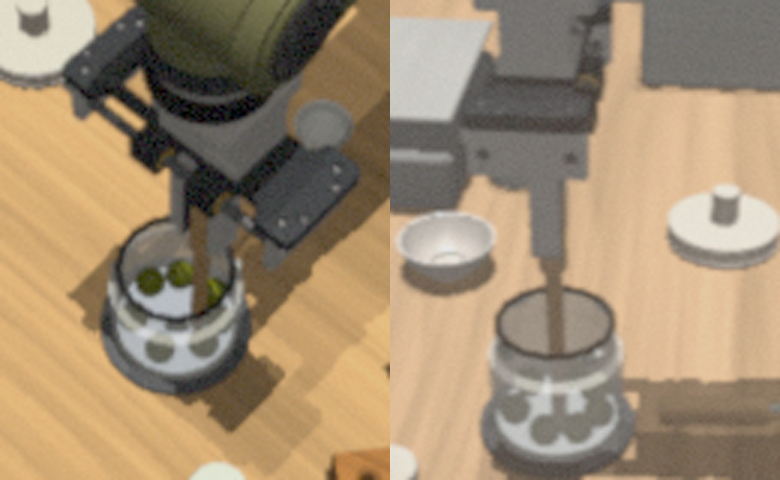

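Request:
apply_moves([
  {"dp": [0.0058, 0, -0.0147], "roll": 0, "grip": 1},
  {"dp": [0.0125, 0, -0.0091], "roll": 0, "grip": 1},
  {"dp": [0.0155, 0, 0], "roll": 0, "grip": 1},
  {"dp": [0.0125, 0, 0.0091], "roll": 0, "grip": 1},
  {"dp": [0.0048, 0, 0.0147], "roll": 0, "grip": 1},
  {"dp": [-0.0048, 0, 0.0147], "roll": 0, "grip": 1},
  {"dp": [-0.0125, 0, 0.0091], "roll": 0, "grip": 1},
  {"dp": [-0.0155, 0, 0], "roll": 0, "grip": 1},
  {"dp": [-0.0125, 0, -0.0091], "roll": 0, "grip": 1},
  {"dp": [-0.0048, 0, -0.0147], "roll": 0, "grip": 1},
])

```text
time_s: 9.15
ee_pos: [0.5935, 0.0505, 0.1898]
eef_rot: [-1.568, -0.004, -1.57]
force: [2.2, -10.5, -0.4]
grip_width: 0.0198
```

Request:
apply_moves([
  {"dp": [0.0048, 0, -0.0147], "roll": 0, "grip": 1},
  {"dp": [0.0125, 0, -0.0091], "roll": 0, "grip": 1},
  {"dp": [0.0155, 0, 0], "roll": 0, "grip": 1},
  {"dp": [0.0125, 0, 0.0091], "roll": 0, "grip": 1},
  {"dp": [0.0048, 0, 0.0147], "roll": 0, "grip": 1},
  {"dp": [-0.0048, 0, 0.0147], "roll": 0, "grip": 1},
  {"dp": [-0.0125, 0, 0.0091], "roll": 0, "grip": 1},
  {"dp": [-0.0155, 0, 0], "roll": 0, "grip": 1},
  {"dp": [-0.0125, 0, -0.0091], "roll": 0, "grip": 1},
  {"dp": [-0.0048, 0, -0.0147], "roll": 0, "grip": 1},
])

```text
time_s: 10.4
ee_pos: [0.5935, 0.0507, 0.1898]
eef_rot: [-1.568, -0.003, -1.57]
force: [2.2, -10.0, 0.6]
grip_width: 0.0198
```

Request:
apply_moves([
  {"dp": [0.0048, 0, -0.0147], "roll": 0, "grip": 1},
  {"dp": [0.0125, 0, -0.0091], "roll": 0, "grip": 1},
  {"dp": [0.0155, 0, 0], "roll": 0, "grip": 1},
  {"dp": [0.0125, 0, 0.0091], "roll": 0, "grip": 1},
  {"dp": [0.0048, 0, 0.0147], "roll": 0, "grip": 1},
  {"dp": [-0.0048, 0, 0.0147], "roll": 0, "grip": 1},
  {"dp": [-0.0125, 0, 0.0091], "roll": 0, "grip": 1},
  {"dp": [-0.0155, 0, 0], "roll": 0, "grip": 1},
  {"dp": [-0.0125, 0, -0.0091], "roll": 0, "grip": 1},
  {"dp": [-0.0048, 0, -0.0147], "roll": 0, "grip": 1},
])

```text
time_s: 11.65
ee_pos: [0.5934, 0.0508, 0.1898]
eef_rot: [-1.569, -0.004, -1.57]
force: [2.3, -10.7, -0.9]
grip_width: 0.0196
```

Request:
apply_moves([
  {"dp": [0.0048, 0, -0.0147], "roll": 0, "grip": 1},
  {"dp": [0.0125, 0, -0.0091], "roll": 0, "grip": 1},
  {"dp": [0.0155, 0, 0], "roll": 0, "grip": 1},
  {"dp": [0.0125, 0, 0.0091], "roll": 0, "grip": 1},
  {"dp": [0.0048, 0, 0.0147], "roll": 0, "grip": 1},
])

```text
time_s: 12.28
ee_pos: [0.5936, 0.0001, 0.1892]
eef_rot: [-1.574, 0.001, -1.572]
force: [-4.5, 2.5, 0.8]
grip_width: 0.0192
```

Request:
apply_moves([
  {"dp": [-0.012, 0, 0], "roll": 0, "grip": 1},
  {"dp": [-0.013, 0, 0], "roll": 0, "grip": 1},
  {"dp": [0, -0.03, 0], "roll": 0, "grip": 1},
  {"dp": [0, -0.04, 0], "roll": 0, "grip": 1},
  {"dp": [0, -0.04, 0], "roll": 0, "grip": 1},
  {"dp": [0, 0, 0], "roll": 0, "grip": 1},
  {"dp": [0, 0, 0], "roll": 0, "grip": 1},
])

```text
time_s: 13.15
ee_pos: [0.5934, 0.0267, 0.2985]
eef_rot: [-1.571, 0.0, -1.57]
force: [0.6, -0.3, 0.2]
grip_width: 0.0194
```

```bash
python3 - <<'E'
from h import *
o=ctrl.get_obs();p=o["ee_pos"];print(p,o["force"])
t=[]
for n,(x,y) in(("scene",(255,120)),("side",(250,100))):
    i=imaging.camera_info(n);im=imaging.camera(n);cv2.imwrite(f"pics/{n}4.png",im)
    print(n,"handle base",proj(i,p+[0,0,-.0284]),"tip",proj(i,p-[0,0,.1684]))
    t.append(cv2.resize(im[y:y+160,x:x+130],(390,480),interpolation=cv2.INTER_CUBIC))
c=np.hstack(t);cv2.imwrite("pics/c5.png",np.clip(255*(c/255.)**.7,0,255).astype(np.uint8))
E
```

```text
[0.59344463 0.02665615 0.2985258 ] [ 0.57791054 -0.32627446  0.18686305]
scene handle base [313.48807017 165.84913008] tip [313.49282516 202.18698171]
side handle base [302.01829867 134.36035978] tip [303.63907058 195.25577134]
```

View pics/c5.png

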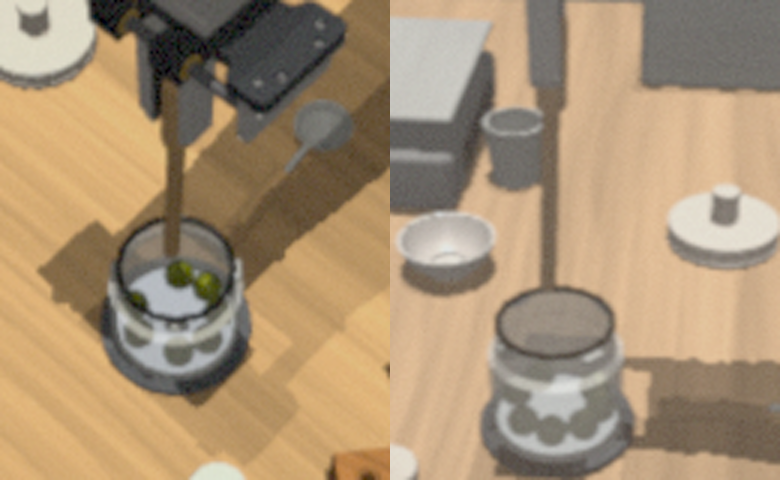

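```bash
python3 - <<'E'
from h import *
a=imaging.camera_info("scene");b=imaging.camera_info("side")
from scipy.optimize import least_squares
p=np.array([.5934,.0267,.2985])-[0,0,.1684]
# refine by edge columns: shaft centre column vs row in both images
for k in ("2","4"):
  for n,r0,r1,c in(("scene",168,200,312),("side",140,190,302)):
    im=cv2.GaussianBlur(cv2.imread(f"pics/{n}{k}.png"),(3,3),0);g=im.astype(float).sum(2)
    L=[]
    for r in range(r0,r1,3):
        row=g[r,c-12:c+13];bg=np.median(row);w=np.clip(bg-25-row,0,None)*(abs(np.arange(-12,13))<8)
        L.append((r,round(c-12+(w*np.arange(25)).sum()/max(w.sum(),1e-6),1)))
    print(k,n,L)
for s,d in(((312.0,205.7),(302.7,197)),((312.0,205),(302.7,197.5))):
    f=lambda q:np.r_[proj(a,q)-proj(a,p)-(np.array(s)-[313.5,202.2])-[-.4,.3],proj(b,q)-proj(b,p)-(np.array(d)-[303.6,195.3])+[0.3,.1]]
    q=least_squares(f,p);print(q.x-p,q.fun)
E
```

```text
2 scene [(168, np.float64(312.3)), (171, np.float64(312.1)), (174, np.float64(312.1)), (177, np.float64(312.3)), (180, np.float64(312.8)), (183, np.float64(312.5)), (186, np.float64(312.3)), (189, np.float64(312.2)), (192, np.float64(310.3)), (195, np.float64(312.4)), (198, np.float64(312.4))]
2 side [(140, np.float64(301.8)), (143, np.float64(302.0)), (146, np.float64(301.3)), (149, np.float64(301.9)), (152, np.float64(301.1)), (155, np.float64(290.0)), (158, np.float64(301.0)), (161, np.float64(302.5)), (164, np.float64(303.2)), (167, np.float64(303.2)), (170, np.float64(303.5)), (173, np.float64(303.5)), (176, np.float64(303.6)), (179, np.float64(303.6)), (182, np.float64(303.6)), (185, np.float64(303.7)), (188, np.float64(303.7))]
4 scene [(168, np.float64(313.6)), (171, np.float64(313.2)), (174, np.float64(313.1)), (177, np.float64(313.1)), (180, np.float64(313.3)), (183, np.float64(313.0)), (186, np.float64(312.6)), (189, np.float64(312.3)), (192, np.float64(310.3)), (195, np.float64(312.2)), (198, np.float64(311.9))]
4 side [(140, np.float64(302.8)), (143, np.float64(302.6)), (146, np.float64(301.6)), (149, np.float64(290.0)), (152, np.float64(290.0)), (155, np.float64(303.0)), (158, np.float64(302.8)), (161, np.float64(302.5)), (164, np.float64(302.9)), (167, np.float64(302.8)), (170, np.float64(302.7)), (173, np.float64(302.7)), (176, np.float64(302.6)), (179, np.float64(302.5)), (182, np.float64(302.5)), (185, np.float64(302.5)), (188, np.float64(302.4))]
[ 0.00466961 -0.00058539 -0.00648925] [ 0.2137921  -1.07977488 -0.88662585  0.64636247]
[ 0.0039711  -0.0015071  -0.00763135] [ 0.1184509  -0.59739952 -0.49053528  0.3576729 ]
```

Request:
apply_moves([
  {"dp": [-0.031, 0, -0.0166], "roll": 0, "grip": 1},
  {"dp": [-0.031, 0, -0.0166], "roll": 0, "grip": 1},
  {"dp": [-0.031, 0, -0.0166], "roll": 0, "grip": 1},
  {"dp": [-0.031, 0, -0.0166], "roll": 0, "grip": 1},
  {"dp": [-0.031, 0, -0.0166], "roll": 0, "grip": 1},
  {"dp": [-0.031, 0, -0.0165], "roll": 0, "grip": 1},
  {"dp": [0, 0.025, 0], "roll": 0, "grip": 1},
  {"dp": [0, 0.025, 0], "roll": 0, "grip": 1},
  {"dp": [0, 0, 0], "roll": 0, "grip": 1},
  {"dp": [0, 0, 0], "roll": 0, "grip": 1},
])

```text
time_s: 14.5
ee_pos: [0.4944, 0.2121, 0.2501]
eef_rot: [-1.57, 0.0, -1.571]
force: [-0.1, 0.7, -0.1]
grip_width: 0.0191
```

```bash
python3 - <<'E'
from h import *
o=ctrl.get_obs();p=o["ee_pos"];print(p,o["force"])
t=[]
for n,(x,y) in(("scene",(350,150)),("side",(280,170))):
    i=imaging.camera_info(n);im=imaging.camera(n);cv2.imwrite(f"pics/{n}5.png",im)
    print(n,"tip",proj(i,p+[.0035,-.001,-.1745]),"hole",proj(i,[.4966,.2122,.06]),proj(i,[.4966,.2122,.055]))
    t.append(cv2.resize(im[y:y+140,x:x+98],(392,560),interpolation=cv2.INTER_CUBIC))
c=np.hstack(t);cv2.imwrite("pics/c6.png",np.clip(255*(c/255.)**.6,0,255).astype(np.uint8))
E
```

```text
[0.49435409 0.2121065  0.25014997] [-0.14097959  0.67593408 -0.06555916]
scene tip [405.9899934  236.01649573] hole [405.43778903 238.86249495] [405.02891321 239.78012168]
side tip [344.4125459  281.40212825] hole [344.73210129 287.86796781] [344.6202014  289.73993131]
```

View pics/c6.png

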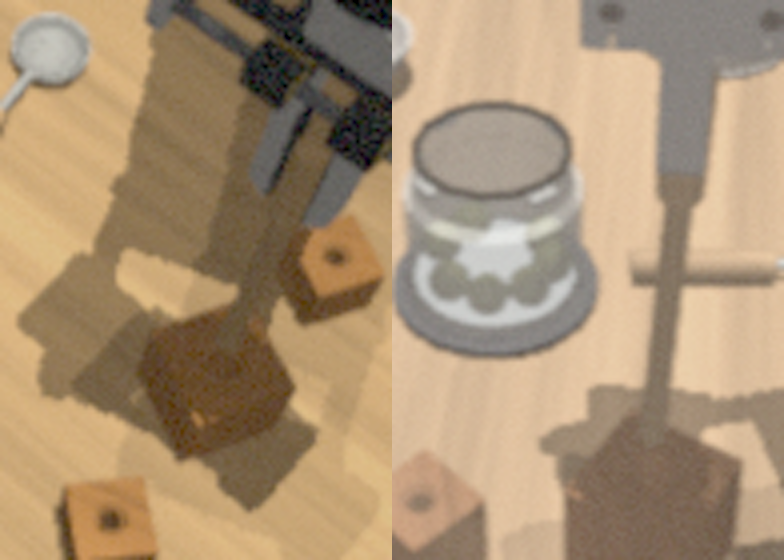

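Request:
apply_moves([
  {"dp": [0, 0.012, -0.001], "roll": 0, "grip": 1},
  {"dp": [0, 0.012, 0], "roll": 0, "grip": 1},
  {"dp": [0, 0.012, 0], "roll": 0, "grip": 1},
  {"dp": [0, 0, 0], "roll": 0, "grip": 1},
])

```text
time_s: 15.1
ee_pos: [0.4928, 0.2119, 0.2122]
eef_rot: [-1.573, -0.001, -1.571]
force: [-0.0, 0.6, 0.1]
grip_width: 0.0193
```

Request:
apply_moves([
  {"dp": [0, 0.012, 0], "roll": 0, "grip": 1},
  {"dp": [0, 0.01, 0], "roll": 0, "grip": 1},
  {"dp": [0, 0.004, 0], "roll": 0, "grip": 1},
  {"dp": [0, 0, 0], "roll": 0, "grip": 1},
])

```text
time_s: 15.6
ee_pos: [0.4931, 0.212, 0.1872]
eef_rot: [-1.571, -0.0, -1.571]
force: [-0.2, -0.5, -0.6]
grip_width: 0.0193
```

Request:
apply_moves([
  {"dp": [0, 0.004, 0], "roll": 0, "grip": 1},
  {"dp": [0, 0, 0], "roll": 0, "grip": 1},
  {"dp": [0, 0, 0], "roll": 0, "grip": -1},
  {"dp": [0, 0, 0], "roll": 0, "grip": -1},
  {"dp": [0, 0, 0], "roll": 0, "grip": -1},
  {"dp": [0, 0, 0], "roll": 0, "grip": -1},
  {"dp": [0, 0, 0], "roll": 0, "grip": -1},
  {"dp": [0, -0.03, 0], "roll": 0, "grip": -1},
  {"dp": [0, -0.045, 0], "roll": 0, "grip": -1},
  {"dp": [0, -0.045, 0], "roll": 0, "grip": -1},
])

```text
time_s: 16.85
ee_pos: [0.4929, 0.212, 0.3048]
eef_rot: [-1.571, -0.0, -1.571]
force: [0.1, -0.1, -0.1]
grip_width: 0.093
```

Request:
apply_moves([
  {"dp": [0.058, 0, -0.003], "roll": 0, "grip": -1},
  {"dp": [0.058, 0, -0.003], "roll": 0, "grip": -1},
  {"dp": [0.058, 0, -0.003], "roll": 0, "grip": -1},
  {"dp": [0.058, 0, -0.003], "roll": 0, "grip": -1},
  {"dp": [0.058, 0, -0.003], "roll": 0, "grip": -1},
  {"dp": [0.058, 0, -0.003], "roll": 0, "grip": -1},
  {"dp": [0.058, 0, -0.003], "roll": 0, "grip": -1},
  {"dp": [0.059, 0, -0.003], "roll": 0, "grip": -1},
  {"dp": [0, 0, 0], "roll": 0, "grip": -1},
  {"dp": [0, 0, 0], "roll": 0, "grip": -1},
])

```text
time_s: 18.1
ee_pos: [0.469, -0.2526, 0.3033]
eef_rot: [-1.571, 0.0, -1.571]
force: [0.1, 0.3, 0.4]
grip_width: 0.0944
```

```bash
python3 - <<'E'
from h import *
o=ctrl.get_obs();p=o["ee_pos"];print(p)
i=imaging.camera_info("wrist");w=imaging.camera("wrist");cv2.imwrite("pics/w6.png",w)
d=imaging.camera("side");cv2.imwrite("pics/side6.png",d);s=imaging.camera("scene");cv2.imwrite("pics/scene6.png",s)
h=cv2.cvtColor(w,cv2.COLOR_BGR2HSV);m=((h[...,1]<50)&(h[...,2]>110)).astype(np.uint8)*255
for c in cv2.findContours(m,cv2.RETR_EXTERNAL,cv2.CHAIN_APPROX_NONE)[0]:
    if cv2.contourArea(c)>300:
        e=cv2.fitEllipse(cv2.convexHull(c));print(cv2.boundingRect(c),np.round(e[0],1),np.round(e[1],1),onz(i,*e[0],.02).round(4))
print("expect",proj(i,[.4684,-.253,.022]),proj(i,[.4684,-.253,.054]))
a=cv2.resize(w[90:290,190:450],(520,400));b=cv2.resize(d[170:370,280:420],(280,400))
cv2.imwrite("pics/c7.png",np.hstack([a,b]))
E
```

```text
[ 0.46900749 -0.25259864  0.30333225]
(621, 197, 19, 75) [632.5 237.3] [  9.8 117.7] [ 0.3652 -0.7267  0.02  ]
(139, 194, 34, 53) [153.8 221. ] [33.7 54.3] [ 0.3924 -0.0061  0.02  ]
(285, 179, 66, 27) [317.4 189.6] [29.  62.5] [ 0.44   -0.2503  0.02  ]
(70, 26, 77, 90) [82.5 71.1] [ 84.  133.4] [0.6016 0.0614 0.02  ]
(383, 0, 52, 20) [409.  -10.9] [54.3 61.7] [ 0.6972 -0.3657  0.02  ]
expect [319.26904992 170.42519487] [319.32361709 174.26875873]
```

View pics/c7.png

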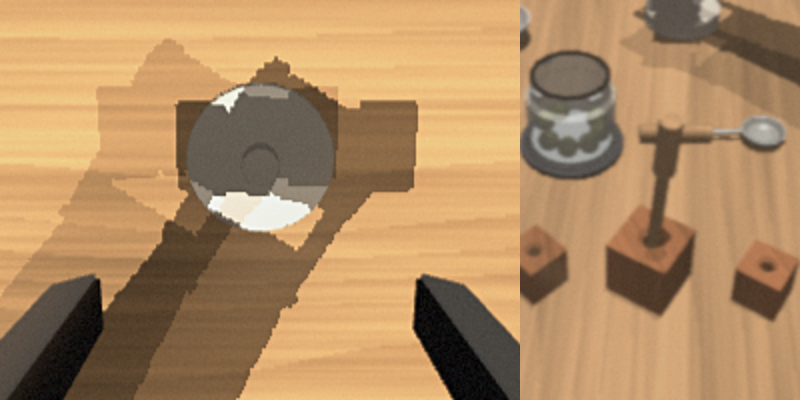

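```bash
python3 - <<'E'
from h import *
a=imaging.camera_info("scene");b=imaging.camera_info("side")
s=cv2.imread("pics/scene6.png");d=cv2.imread("pics/side6.png")
for n,i in(("scene",a),("side",b)):
    print(n,[proj(i,[.4966,.2122,z]).round(1).tolist() for z in(.06,.146,.206)])
c1=cv2.resize(s[190:280,370:440],(490,630),interpolation=cv2.INTER_CUBIC)[:600]
c2=cv2.resize(d[215:305,310:354],(308,630),interpolation=cv2.INTER_CUBIC)[:600]
c=np.hstack([c1,c2]);cv2.imwrite("pics/c8.png",np.clip(255*(c/255.)**.7,0,255).astype(np.uint8))
E
```

```text
scene [[405.4, 238.9], [413.1, 221.7], [419.2, 207.9]]
side [[344.7, 287.9], [346.8, 253.0], [348.5, 225.3]]
```

View pics/c8.png

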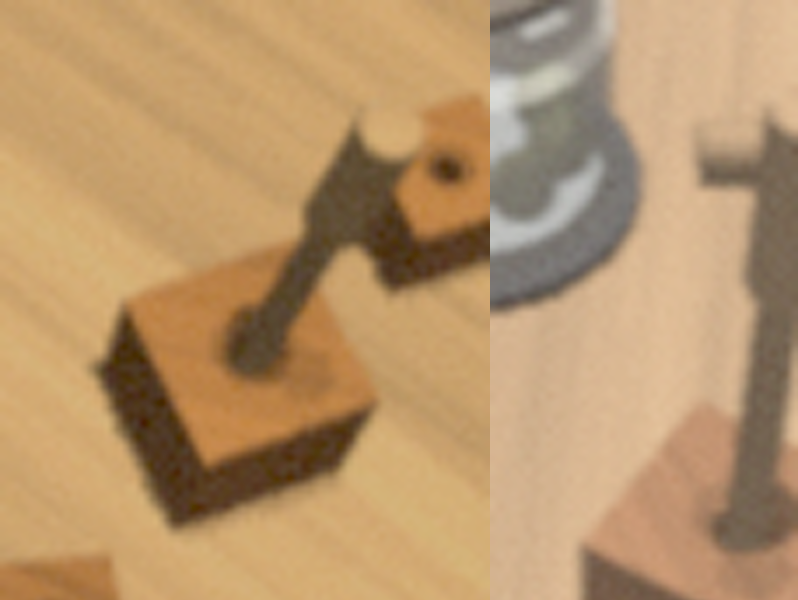

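Request:
apply_moves([
  {"dp": [0, 0.05, 0.001], "roll": 0, "grip": -1},
  {"dp": [0, 0.05, 0], "roll": 0, "grip": -1},
  {"dp": [0, 0.05, 0], "roll": 0, "grip": -1},
  {"dp": [0, 0.05, 0], "roll": 0, "grip": -1},
  {"dp": [0, 0.04, 0], "roll": 0, "grip": -1},
  {"dp": [0, 0.016, 0], "roll": 0, "grip": -1},
  {"dp": [0, 0, 0], "roll": 0, "grip": -1},
])

```text
time_s: 19.12
ee_pos: [0.4702, -0.2525, 0.0476]
eef_rot: [-1.571, 0.0, -1.57]
force: [0.5, -1.4, -0.0]
grip_width: 0.0941
```

```bash
python3 - <<'E'
from h import *
a=imaging.camera_info("scene");b=imaging.camera_info("side")
for s,d in(((425.4,208.9),(355.7,230.7)),((418.7,209),(349,228.3))):
    P,e=tri(ray(a,*s),ray(b,*d));print(P.round(4),round(e,4))
# handle/shaft transition: scene crop (335,235)/7 ; side (775,300)
P,e=tri(ray(a,370+335/7-.4,190+235/7-.4),ray(b,310+(775-490)/7-.4,215+295/7-.4));print("base of handle",P.round(4),e)
E
```

```text
[0.486  0.2208 0.2015] 0.0033
[0.4955 0.2118 0.1995] 0.0001
base of handle [0.4913 0.22   0.1444] 0.0022222372630124054
```

Request:
apply_moves([
  {"dp": [0, 0.0075, 0], "roll": 0, "grip": -1},
  {"dp": [0, 0.005, 0], "roll": 0, "grip": -1},
  {"dp": [0, 0, 0], "roll": 0, "grip": 1},
  {"dp": [0, 0, 0], "roll": 0, "grip": 1},
  {"dp": [0, 0, 0], "roll": 0, "grip": 1},
  {"dp": [0, 0, 0], "roll": 0, "grip": 1},
  {"dp": [0, 0, 0], "roll": 0, "grip": 1},
  {"dp": [0, 0, 0], "roll": 0, "grip": 1},
  {"dp": [0, 0, 0], "roll": 0, "grip": 1},
  {"dp": [0, 0, 0], "roll": 0, "grip": 1},
], newtons=60)

```text
time_s: 20.38
ee_pos: [0.4701, -0.253, 0.035]
eef_rot: [-1.571, -0.0, -1.571]
force: [-0.1, -0.2, 0.6]
grip_width: 0.0252
```

Request:
apply_moves([
  {"dp": [0, -0.03, 0], "roll": 0, "grip": 1},
  {"dp": [0, -0.05, 0], "roll": 0, "grip": 1},
  {"dp": [0, -0.05, 0], "roll": 0, "grip": 1},
  {"dp": [-0.046, 0, 0.02], "roll": 0, "grip": 1},
  {"dp": [-0.047, 0, 0.021], "roll": 0, "grip": 1},
  {"dp": [-0.047, 0, 0.021], "roll": 0, "grip": 1},
  {"dp": [-0.047, 0, 0.021], "roll": 0, "grip": 1},
  {"dp": [-0.047, 0, 0.021], "roll": 0, "grip": 1},
  {"dp": [-0.046, 0, 0.02], "roll": 0, "grip": 1},
  {"dp": [0, 0, 0], "roll": 0, "grip": 1},
])

```text
time_s: 21.62
ee_pos: [0.5945, 0.0299, 0.1643]
eef_rot: [-1.572, 0.0, -1.567]
force: [0.2, -0.4, -1.7]
grip_width: 0.0249
```

```bash
python3 - <<'E'
from h import *
o=ctrl.get_obs();p=o["ee_pos"];print(p,o["force"],o["grip_width"])
t=[]
for n,(x,y) in(("scene",(260,150)),("side",(250,120))):
    i=imaging.camera_info(n);im=imaging.camera(n);cv2.imwrite(f"pics/{n}7.png",im)
    print(n,"platecentre",proj(i,p+[0,0,-.013]),"lidbottom",proj(i,p-[0,0,.035]),"rim",proj(i,(.594,.027,.101)),"jarbase",proj(i,(.594,.027,.008)))
    c=cv2.resize(im[y:y+150,x:x+100],(400,600),interpolation=cv2.INTER_CUBIC);t.append(c)
c=np.hstack(t);cv2.imwrite("pics/c9.png",np.clip(255*(c/255.)**.7,0,255).astype(np.uint8))
E
```

```text
[0.5944726  0.02989861 0.16430101] [ 0.24503781 -0.43866893 -1.67359792] 0.024928309294132957
scene platecentre [314.31266008 198.55247895] lidbottom [314.29653631 203.59779137] rim [313.43793493 208.85155777] jarbase [313.44466511 227.197553  ]
side platecentre [302.72575753 187.68492269] lidbottom [302.96977793 196.42608757] rim [303.65958921 206.48458011] jarbase [304.54743266 239.19524239]
```

View pics/c9.png

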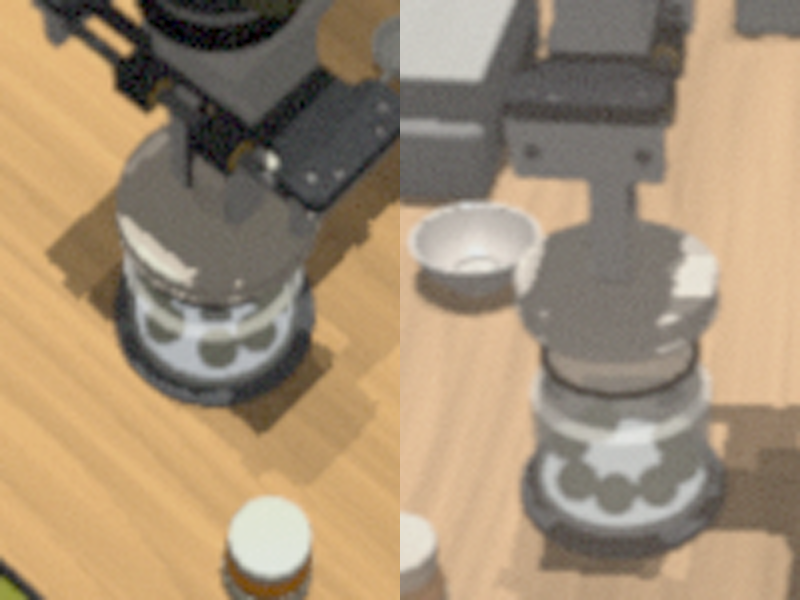

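Request:
apply_moves([
  {"dp": [0, 0.015, 0.001], "roll": 0, "grip": 1},
  {"dp": [0, 0.01, 0], "roll": 0, "grip": 1},
  {"dp": [0, 0, 0], "roll": 0, "grip": 1},
  {"dp": [0, 0, 0], "roll": 0, "grip": 1},
  {"dp": [0, 0, 0], "roll": 0, "grip": 1},
])

```text
time_s: 22.35
ee_pos: [0.5953, 0.0269, 0.1404]
eef_rot: [-1.57, -0.0, -1.571]
force: [-0.7, 0.5, -2.4]
grip_width: 0.0251
```

```bash
python3 - <<'E'
from h import *
o=ctrl.get_obs();p=o["ee_pos"];print(p,o["force"])
for n,rs,c0,c1 in(("scene",[(190,206),(224,240)],280,350),("side",[(190,200),(236,246)],270,345)):
    i=imaging.camera_info(n);im=imaging.camera(n);cv2.imwrite(f"pics/{n}8.png",im)
    h=cv2.cvtColor(im,cv2.COLOR_BGR2HSV)
    # saturation separates wood (high) from lid / steel base (low): extent per row
    for r0,r1 in rs:
        print(n,[(r,*(lambda k:(c0+k.min(),c0+k.max()))(np.where(h[r,c0:c1,1]<75)[0])) for r in range(r0,r1,2)])
    print("TCP plate",proj(i,p-[0,0,.013]),"base same xy",proj(i,[p[0],p[1],.004]))
E
```

```text
[0.59525568 0.02693229 0.14038012] [-0.66569237  0.49283405 -2.4224582 ]
scene [(190, np.int64(295), np.int64(349)), (192, np.int64(294), np.int64(349)), (194, np.int64(292), np.int64(349)), (196, np.int64(291), np.int64(349)), (198, np.int64(290), np.int64(349)), (200, np.int64(290), np.int64(347)), (202, np.int64(289), np.int64(345)), (204, np.int64(289), np.int64(342))]
scene [(224, np.int64(290), np.int64(337)), (226, np.int64(289), np.int64(337)), (228, np.int64(289), np.int64(338)), (230, np.int64(289), np.int64(338)), (232, np.int64(290), np.int64(337)), (234, np.int64(290), np.int64(336)), (236, np.int64(291), np.int64(336)), (238, np.int64(292), np.int64(335))]
TCP plate [313.01236248 203.43714874] base same xy [313.06497388 228.2614163 ]
side [(190, np.int64(270), np.int64(325)), (192, np.int64(270), np.int64(326)), (194, np.int64(278), np.int64(328)), (196, np.int64(278), np.int64(328)), (198, np.int64(279), np.int64(328))]
side [(236, np.int64(282), np.int64(329)), (238, np.int64(281), np.int64(331)), (240, np.int64(280), np.int64(330)), (242, np.int64(280), np.int64(330)), (244, np.int64(281), np.int64(330))]
TCP plate [302.79944492 196.35462395] base same xy [304.04441856 240.45764691]
```

Request:
apply_moves([
  {"dp": [0, 0.004, -0.0005], "roll": 0, "grip": 1},
  {"dp": [0, 0.003, 0], "roll": 0, "grip": 1},
  {"dp": [0, 0, 0], "roll": 0, "grip": 1},
  {"dp": [0, 0, 0], "roll": 0, "grip": 1},
])

```text
time_s: 22.95
ee_pos: [0.5946, 0.027, 0.133]
eef_rot: [-1.571, -0.0, -1.571]
force: [0.0, 0.3, -1.6]
grip_width: 0.0249
```

```bash
python3 -c "
from h import *;o=ctrl.get_obs();print(o['force'],o['ee_pos'],o['moment'],o['eef_rot'])"
```

```text
[ 0.01849479  0.27304983 -1.59701515] [0.59462455 0.02704042 0.13296907] [ 0.02415769 -0.03455701 -0.00807622] [-1.57078192e+00 -3.44403214e-06 -1.57100265e+00]
```

Request:
apply_moves([
  {"dp": [0, 0.002, 0], "roll": 0, "grip": 1},
  {"dp": [0, 0.002, 0], "roll": 0, "grip": 1},
  {"dp": [0, 0, 0], "roll": 0, "grip": 1},
])

```text
time_s: 23.32
ee_pos: [0.595, 0.0269, 0.1297]
eef_rot: [-1.569, -0.0, -1.571]
force: [-0.6, -0.4, 5.1]
grip_width: 0.0251
```

```bash
python3 -c "
from h import *;o=ctrl.get_obs();print(o['force'],o['ee_pos'],o['moment'],o['eef_rot'])"
```

```text
[-0.63565234 -0.38796257  5.13255391] [0.5949704  0.02694026 0.12967889] [-0.10180528  0.20678731  0.12268318] [-1.56938517e+00 -1.40674662e-04 -1.57099979e+00]
```

Contact on the catches, as expected, with little side load. Pressing on.

Request:
apply_moves([
  {"dp": [0, 0.002, 0], "roll": 0, "grip": 1},
  {"dp": [0, 0.002, 0], "roll": 0, "grip": 1},
  {"dp": [0, 0, 0], "roll": 0, "grip": 1},
])

```text
time_s: 23.7
ee_pos: [0.5944, 0.027, 0.1245]
eef_rot: [-1.571, -0.0, -1.571]
force: [0.8, -0.6, -2.6]
grip_width: 0.0247
```

Request:
apply_moves([
  {"dp": [0, 0.002, 0], "roll": 0, "grip": 1},
  {"dp": [0, 0.002, 0], "roll": 0, "grip": 1},
  {"dp": [0, 0, 0], "roll": 0, "grip": 1},
])

```text
time_s: 24.08
ee_pos: [0.594, 0.0269, 0.1199]
eef_rot: [-1.573, -0.0, -1.571]
force: [-0.5, -2.5, -10.5]
grip_width: 0.0251
```

Request:
apply_moves([
  {"dp": [0, 0.002, 0], "roll": 0, "grip": 1},
  {"dp": [0, 0.002, 0], "roll": 0, "grip": 1},
  {"dp": [0, 0, 0], "roll": 0, "grip": 1},
])

```text
time_s: 24.45
ee_pos: [0.5949, 0.0271, 0.1178]
eef_rot: [-1.57, 0.0, -1.571]
force: [-3.7, -0.2, 4.8]
grip_width: 0.0249
```

Request:
apply_moves([
  {"dp": [0, 0.002, 0], "roll": 0, "grip": 1},
  {"dp": [0, 0.001, 0], "roll": 0, "grip": 1},
  {"dp": [0, 0, 0], "roll": 0, "grip": 1},
  {"dp": [0, 0, 0], "roll": 0, "grip": 1},
])

```text
time_s: 24.95
ee_pos: [0.595, 0.0271, 0.1169]
eef_rot: [-1.568, -0.0, -1.571]
force: [-13.6, -1.0, 23.9]
grip_width: 0.0253
```

Request:
apply_moves([
  {"dp": [0, 0.0005, -0.0005], "roll": 0, "grip": 1},
  {"dp": [0, 0, 0], "roll": 0, "grip": 1},
  {"dp": [0, 0, 0], "roll": 0, "grip": 1},
  {"dp": [0, 0, 0], "roll": 0, "grip": 1},
])

```text
time_s: 25.45
ee_pos: [0.595, 0.0271, 0.1169]
eef_rot: [-1.567, -0.0, -1.571]
force: [-11.8, -1.5, 26.4]
grip_width: 0.0253
```

```bash
python3 - <<'E'
from h import *
for k in range(3):
    o=ctrl.get_obs();print(o['time_s'],o['force'].round(1),o['ee_pos'].round(4),o['moment'].round(2),o['eef_rot'].round(4),o['grip_width']);imaging.camera("scene")
E
```

```text
25.45 [-11.8  -1.5  26.4] [0.595  0.0271 0.1169] [-0.08  2.4  -0.01] [-1.5669 -0.     -1.5709] 0.025329094941436908
25.5 [-11.8  -0.7  26.4] [0.595  0.0271 0.1169] [-0.06  2.41  0.02] [-1.5669 -0.     -1.5709] 0.025084753677109856
25.55 [-11.4  -0.4  26. ] [0.595  0.0271 0.1169] [-0.07  2.36  0.07] [-1.5669 -0.     -1.571 ] 0.02486264255807828
```

```bash
python3 - <<'E'
from h import *
d=imaging.camera("side");r=cv2.imread("pics/side6.png")
print("stick diff",[np.abs(d[225:320,x:x+12].astype(int)-r[225:320,x:x+12]).mean().round(1) for x in range(336,366,12)], "elsewhere",np.abs(d[330:390,420:600].astype(int)-r[330:390,420:600]).mean().round(1))
g=cv2.cvtColor(d,cv2.COLOR_BGR2HSV)
for q in range(205,226,2):
    k=np.where(g[q,270:345,1]<75)[0]+270;print(q,k.min(),k.max(),end="; ")
o=ctrl.get_obs();print(o['force'].round(1),o['ee_pos'].round(4))
ctrl.hand_in()
E
```

```text
stick diff [np.float64(25.6), np.float64(9.0), np.float64(27.0)] elsewhere 10.9
205 280 328; 207 280 328; 209 280 328; 211 280 328; 213 281 328; 215 281 327; 217 281 327; 219 282 327; 221 283 327; 223 284 327; 225 284 326; [-12.   -0.2  26.3] [0.595  0.0271 0.1169]
the job is handed in; nothing more can be done
```

The job is handed in after about 25.6 s on the robot's clock (the limit was 72 s), and the arm is still pressing the lid down. No verdict was reported.

- **Stirring:** I stirred the olives for about 4.5 turns at a radius of about 25 mm, reaching 27 mm once at the start. The mid-way and end pictures show the olives in changed places. I did not measure each olive's displacement, or count all seven at the end.
- **Stick:** The stick slipped and tilted slightly in the grip while stirring, so I corrected the insertion for that. After letting go, its top was at its starting height, leaning roughly 0.07 rad (limit 0.15).
- **Lid:** It went over the neck with almost no side force. The push rose on the catches, dropped at the click, and rose again on the seal. The last readings are a steady 26 N downward with the tool at z = 0.1169 m. That puts the lid's origin at about 82 mm, fully home, assuming it has not slid in the fingers.

**Doubts from the last checks:**
- A sideways force of about 12 N remains on the tool, and backing off 0.5 mm did not remove it.
- My last before-and-after comparison around the stick was inconclusive. The outer two of its three strips differed noticeably (26 and 27, against 11 in a reference patch). The arm and its shadow had moved in between, and I had no picture views left to confirm the cause.

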